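# Count three vials into the instrument box and close it

## Robot

A 6-joint arm with a two-finger parallel gripper is mounted at the origin on a cart in front of the work surface, level with it; the furniture and walls round the work are solid. World frame = base frame: x ahead of the robot, y to its left, z up, the work surface at z = 0. Lengths are in m, angles in degrees, forces in N, time in s.
With the tool pointing down it reaches from about 0.375 to 0.9 m from the base axis. Payload 3.1 kg.
Tool frame: the origin (TCP) lies at the very end of the fingers, on their centre line; the grasp point (between the pads) lies 19 mm behind it; z points along the fingers, y is the line along which they close (so a half turn about z gives the same grasp; the last joint's range is limited). The gripper opens to 87 mm and grips with 3 to 60 N. Pads are 19 mm wide; open, the fingers measure 117 mm over their backs; the gripper's body (75 mm by 190 mm) begins 51 mm behind the grasp point.
Start: joints at [-78.868, 30.224, 82.088, -0, 67.689, -10.227], TCP at [0.228, -0.582, 0.223] pointing down, gripper open.
Joint ranges: [-176.69, 176.69], [-43.24, 126.21], [12.49, 139.97], [-82, 262], [0, 151.66], [-163.58, 163.58]. Speed limits (degrees/s): [159.86, 159.86, 180, 180, 180, 180].

## Interface

Orientations are given as a 3x3 rotation matrix whose columns are the frame's x, y, z axes.
In Python, from rig import bot, imaging gives the robot as it stands.
- The arm moves only by the tool drive_tool, never from a script. Its argument "deltas" is text: rows parted by semicolons, each of 5 numbers parted by spaces: the finger opening in mm, from 0 to 87, then the shift along the world's x, y, z in mm, then the turn about the world's z in rad. In form: jaw dx dy dz twist; .... A call has 1 to 12 rows; each row is the pose to reach, as a shift and turn from the pose commanded when the call began; what a row does not reach only later rows make up. A row lasts 1/10 s, in which the tool goes at most 50 mm and 8.59 degrees, less where a joint would pass 70% of its speed; a pose out of reach is approached as far as the arm can. A call with a gripper value outside its range is refused whole. The fingers move at their own pace and stop on an object; the grip force is fixed at half the most. Time passes only in rows, so rows that repeat a pose let the fingers close. It gives the time, the measured TCP pose, the force, the opening and the grip force at its end, in the units of the state.
- bot.read_state(): the state, without advancing time (a new reading comes with each control period).
- imaging.capture(name): name is "scene" or "top"; returns the picture (420x560x3 uint8, red, green, blue); there is no depth.
- imaging.camera_model(name): a dict with "fx", "fy", "cx", "cy" (pixels), "dist" ([k1, k2, p1, p2, k3] as OpenCV has them; the pictures are not rectified), "T" (4x4, takes a point from camera to world coordinates). Camera axes: x right, y down, z forward; pixel columns grow to the right and rows downward; lengths in m; the calibration is good to about 2 mm. A picture is of the moment at which its call begins. camera_model takes no time and is no camera call.
- bot.hand_in(): hands the job in; it is judged then, once.
The state is a dict: "time_s": time; "joint_positions": joint angles; "qvel": joint speeds; "tau": joint torques, N m; "position": TCP position; "tcp_rot": TCP orientation; "force": force on the tool from outside, world axes, zero at the start; "moment": the same for the moment, N m; "opening": opening from 0.0 (shut) to 1.0 (fully open); "grasp_force": force on a finger pad.
Only numpy, scipy, OpenCV 4.12 (cv2) and the standard library are available. Lean on these libraries where they do the work, as an engineer would, in place of code of your own. Each camera call takes 0.05 s, during which the arm holds its last target. There are 200 camera calls.

## Task

Make up the deep steel box so that it holds exactly three of the small glass vials, all standing upright, and nothing else: one vial is in it already, and a taller dropper bottle has got in by mistake. The spare vial and the dropper bottle must stand upright in the shallow stock tray. Then set the loose steel lid squarely on the box, fully down, and leave the other things on the bench where they are.

Things in the scene. Friction and masses are not known exactly. Their poses are not given: they have to be found in the camera images.
- box: deep open steel box, fixed to the bench, 210 mm (its x) by 180 mm (its y) by 58 mm high, walls and floor 4 mm thick, small folded handles on its x ends; the origin is the centre of its underside, z up. One vial and the dropper bottle start inside it, near x = 52, y = 43 mm and x = -52, y = -43 mm of its frame, either way round
- stock_tray: shallow grey plastic tray, fixed, 220 (x) by 160 (y) mm, rim 10 mm high, wall and floor 4 mm thick; origin centre of underside, z up. Three vials start in it, near (-68, -36), (68, -36) and (-68, 36) mm of its frame; the rest is empty. It is on either side of the box, with the lid on the other
- lid_grip (a point): loose steel lid, 223 (x) by 193 mm (y), 0.25 kg, right way up on the bench; its 12 mm skirt goes over the outside of the box walls, 3.5 mm play each side, either way round. The point is the middle of its black bar handle, a 12 mm round bar 80 mm long along x, 45 mm above the skirt's foot, 30 mm above the plate; lid fully down, it is 91 mm above the box's underside
- vial1_mid (a point): clear glass serum vial with a white cap, one of four alike: 22 mm across, 44 mm tall, standing upright; the point is on its axis, half-way up (22 mm above its foot), z up; one starts in the box, three in the stock tray
- vial2_mid (a point): clear glass serum vial with a white cap, one of four alike: 22 mm across, 44 mm tall, standing upright; the point is on its axis, half-way up (22 mm above its foot), z up; one starts in the box, three in the stock tray
- vial3_mid (a point): clear glass serum vial with a white cap, one of four alike: 22 mm across, 44 mm tall, standing upright; the point is on its axis, half-way up (22 mm above its foot), z up; one starts in the box, three in the stock tray
- vial4_mid (a point): clear glass serum vial with a white cap, one of four alike: 22 mm across, 44 mm tall, standing upright; the point is on its axis, half-way up (22 mm above its foot), z up; one starts in the box, three in the stock tray
- stain_bottle_mid (a point): amber dropper bottle with a black pipette cap, 29 mm across its body (up to 45 mm above its foot; narrower above), 76 mm tall, upright; the point is on its axis, half-way up (38 mm above its foot), z up; it starts in the box
- wind_timer: bystander: round wind-up kitchen-style timer, 62 mm across, 34 mm high, behind the work; origin centre of underside
- labels: bystander: roll of labels lying flat, 62 mm across, 25 mm high, behind the work; origin centre of underside
There are look-alikes about, which are no part of the job. What is shaped like the part that bears stain_bottle_mid but blue or pink is not meant.

How it is judged:
By the outcome, as a careful person would: the job done as asked, in the order asked, and still so for the second after the job is handed in, with the robot touching nothing.
It also fails if it takes over 72 s, if anything falls off the work surface, if the arm or the gripper's body presses on something with over 40 N, if the wrist force passes 120 N, or if a joint passes its speed limit or range.

## Working session

There is one attempt and no reset: what is moved stays moved. The work goes in short steps, Python scripts to look and compute and a tool call to move; the robot and the scene stay as the last step left them, time stands still between calls to the robot, and variables do not carry over. Pictures are saved under pics/ and viewed, at most 10 in all, crops included, and the job is handed in when it is done.

Besides the shell and the picture viewer there is one more tool, called after ">>>" as name(argument=value, ...), one argument or row to a line, values as JSON. drive_tool: Moves the arm, as the interface text tells. Its arguments: {"type":"object","properties":{"deltas":{"type":"string"}},"required":["deltas"]}

```bash
mkdir -p pics; ls
python3 - <<'E'
from rig import bot, imaging
import cv2, numpy as np
for n in("scene","top"):
    im=imaging.capture(n); cv2.imwrite(f"pics/{n}0.png",im[:,:,::-1])
    m=imaging.camera_model(n); print(n,{k:np.round(v,3).tolist() for k,v in m.items()})
s=bot.read_state();print(s["time_s"],s["position"],np.round(s["tcp_rot"],3).tolist(),s["opening"])
E
```

```text
pics
scene {'fx': 446.732, 'fy': 446.732, 'cx': 280.537, 'cy': 210.869, 'dist': [-0.016, 0.0, 0.0, 0.0, 0.0], 'T': [[-0.683, -0.425, 0.594, -0.132], [-0.73, 0.411, -0.546, 0.694], [-0.012, -0.806, -0.591, 0.811], [0.0, 0.0, 0.0, 1.0]]}
top {'fx': 432.512, 'fy': 432.512, 'cx': 284.524, 'cy': 213.97, 'dist': [-0.118, 0.0, 0.0, 0.0, 0.0], 'T': [[-0.002, -0.997, 0.083, 0.514], [-1.0, 0.002, -0.001, 0.029], [0.001, -0.083, -0.997, 1.129], [0.0, 0.0, 0.0, 1.0]]}
0.1 [ 0.22753351 -0.5814051   0.22167759] [[0.931, 0.364, -0.0], [0.364, -0.931, 0.002], [0.0, -0.002, -1.0]] 0.9996421304642988
```

View pics/top0.png

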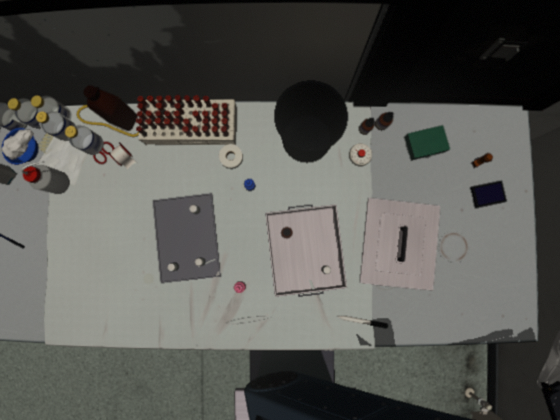

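View pics/scene0.png

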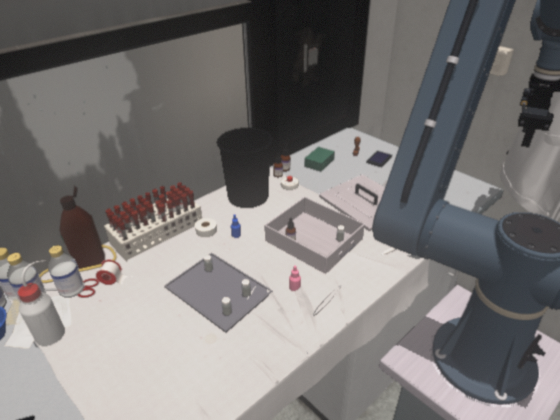

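Top view: tray (187,238) on the left, box (305,250), lid (401,244) with its handle near (403,243). Bottle candidates are the dark/amber one in the box (287,233), a blue one (249,184) and a pink one (239,287). The amber one in the box is the one meant. I'll enlarge to confirm.

Run:
```python
import cv2, numpy as np
im=cv2.imread("pics/top0.png")
a=cv2.resize(im[185:305,145:300],None,fx=5,fy=5,interpolation=cv2.INTER_CUBIC)
b=cv2.resize(im[190:310,260:445],None,fx=4.2,fy=4.2,interpolation=cv2.INTER_CUBIC)
cv2.imwrite("pics/ca.png",cv2.convertScaleAbs(a,alpha=1.4));cv2.imwrite("pics/cb.png",cv2.convertScaleAbs(b,alpha=1.2))
```

```text
(no output)
```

View pics/ca.png

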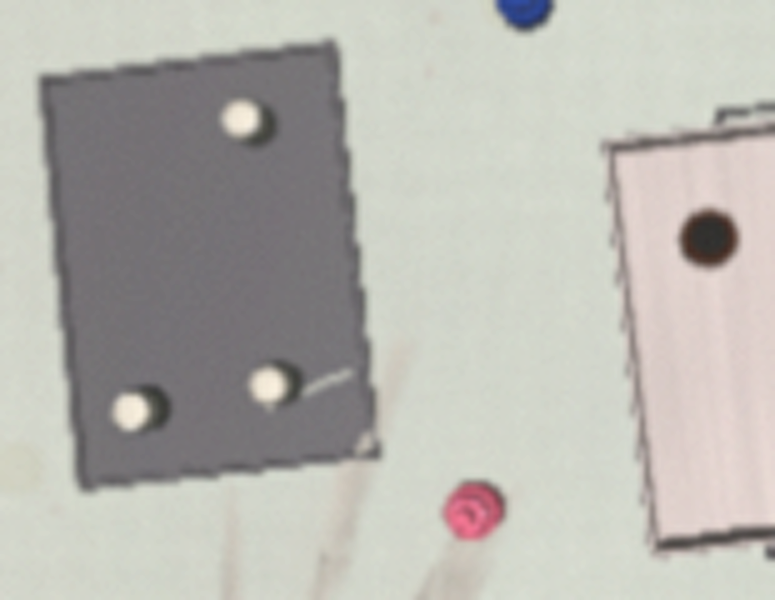

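View pics/cb.png

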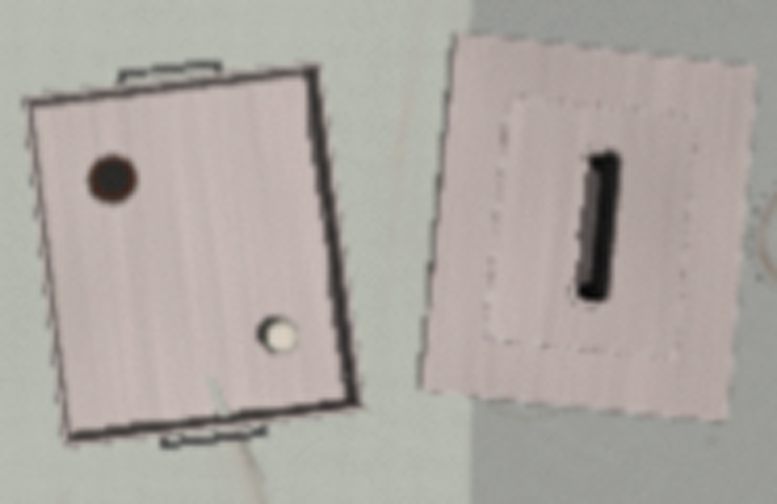

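Crops confirm it. The amber/black bottle is in the box at about (286.7,232.6) in the original image, and the vial in the box is at (326.9,269.5). The tray vials are at about (193,209), (199,262) and (171,267). The blue and pink bottles lie outside the box. Now the metric positions.

```bash
cat > h.py <<'E'
import cv2, numpy as np
from rig import bot, imaging
def w(px,z,n="top"):
    m=imaging.camera_model(n); px=np.float64(px).reshape(-1,1,2)
    K=np.array([[m["fx"],0,m["cx"]],[0,m["fy"],m["cy"]],[0,0,1]]); T=np.array(m["T"])
    u=cv2.undistortPoints(px,K,np.array(m["dist"]))[:,0]
    d=np.c_[u,np.ones(len(u))]@T[:3,:3].T; o=T[:3,3]
    return (o+d*((z-o[2])/d[:,2])[:,None])*1000
def proj(p,n="top"):
    m=imaging.camera_model(n);K=np.array([[m["fx"],0,m["cx"]],[0,m["fy"],m["cy"]],[0,0,1]]);C=np.linalg.inv(np.array(m["T"]))
    return cv2.projectPoints(np.float64(p).reshape(-1,3)/1000,cv2.Rodrigues(C[:3,:3])[0],C[:3,3],K,np.array(m["dist"]))[0][:,0]
a=lambda *p:(np.array(p,float)+.5)/5+[144.5,184.5]
b=lambda *p:(np.array(p,float)+.5)/4.2+[259.5,189.5]
def quad(P):
    c=P.mean(0); s=[np.linalg.norm(P[i]-P[i-1]) for i in range(4)]
    v=(P[0]+P[1]-P[2]-P[3]); u=(P[0]+P[3]-P[1]-P[2])
    print("c",c.round(1),"sides",np.round(s,1),"x-yaw",np.degrees(np.arctan2(v[1],v[0])).round(2),"y-yaw",np.degrees(np.arctan2(u[1],u[0])).round(2))
    return c,np.degrees(np.arctan2(v[1],v[0]))
E
python3 - <<'E'
from h import *
print("tray");t,ty=quad(w(a((40,75),(335,42),(378,457),(83,489)),.010))
print("box");bx,by=quad(w(b((28,100),(316,67),(357,404),(68,438)),.058))
print("lid");quad(w(b((455,35),(757,67),(728,418),(420,387)),.015))
h=w(b((606,160),(596,292)),.048);print("handle",h.round(1),h.mean(0).round(1),"yaw",np.degrees(np.arctan2(*(h[0]-h[1])[1::-1])))
def rel(p,c,y): 
    y=np.radians(y);R=np.array([[np.cos(y),-np.sin(y)],[np.sin(y),np.cos(y)]]);return (p-c)[:,:2]@R
v=w(a((241,119),(268,385),(131,411)),.048);print(v.round(1),rel(v,t,ty).round(1))
v=w(b((281,334)),.048);print("bv",v.round(1),rel(v,bx,by).round(1))
v=w(b((112,179)),.080);print("bot",v.round(1),rel(v,bx,by).round(1))
E
```

```text
tray
c [547.  284.8  10. ] sides [218.  157.6 217.1 155.2] x-yaw 6.77 y-yaw 96.25
box
c [515.5 -23.   58. ] sides [199.9 172.  200.  170.7] x-yaw 6.54 y-yaw 96.41
lid
c [ 530.  -272.4   15. ] sides [218.  192.4 219.3 193.5] x-yaw -6.45 y-yaw 83.8
handle [[ 569.  -273.    48. ]
 [ 490.  -265.2   48. ]] [ 529.5 -269.1   48. ] yaw -5.605746045890292
[[619.3 260.1  48. ]
 [485.6 244.8  48. ]
 [472.3 314.1  48. ]] [[ 68.9 -33. ]
 [-65.7 -32.5]
 [-70.7  38. ]]
bv [[466.5 -75.7  48. ]] [[-54.7 -46.8]]
bot [[557.4  24.4  80. ]] [[47.  42.3]]
```

>>> drive_tool(
  deltas="46 330 606 0 -0.26;46 330 606 0 -0.26;46 330 606 0 -0.26;46 330 606 0 -0.26;46 330 606 0 -0.26;46 330 606 0 -0.26;46 330 606 0 -0.26;46 330 606 0 -0.26;46 330 606 0 -0.26;46 330 606 0 -0.26;46 330 606 0 -0.26;46 330 606 0 -0.26",
)

```text
time_s: 1.3
position: [0.515, -0.053, 0.2224]
tcp_rot: [[0.994, 0.113, -0.0], [0.113, -0.994, 0.0], [-0.0, -0.0, -1.0]]
force: [1.1, -0.4, -0.2]
opening: 0.528
grasp_force: 0.0
```

>>> drive_tool(
  deltas="46 40 75 0 0;46 40 75 0 0;46 40 75 -60 0;46 40 75 -100 0;46 40 75 -100 0;46 40 75 -100 0",
)

```text
time_s: 1.9
position: [0.554, 0.02, 0.122]
tcp_rot: [[0.994, 0.112, -0.003], [0.112, -0.994, 0.001], [-0.003, -0.001, -1.0]]
force: [0.4, 0.4, 0.8]
opening: 0.528
grasp_force: 0.0
```

>>> drive_tool(
  deltas="46 3 4 0 0;46 3 4 -40 0;46 3 4 -75 0;46 3 4 -103 0;46 3 4 -103 0;10 3 4 -103 0;10 3 4 -103 0;10 3 4 -103 0;10 3 4 -103 0;10 3 4 -103 0",
)

```text
time_s: 2.9
position: [0.5593, 0.0237, 0.0218]
tcp_rot: [[0.994, 0.113, 0.004], [0.113, -0.994, -0.001], [0.004, 0.001, -1.0]]
force: [-0.9, -0.8, 7.7]
opening: 0.316
grasp_force: 30.0
```

>>> drive_tool(
  deltas="10 0 0 30 0;10 0 0 70 0;10 0 0 110 0;10 5 50 110 0;10 11 100 110 0;10 17 150 110 0;10 22 200 110 0;10 28 250 110 0;10 33 304 110 0;10 33 304 110 0;10 33 304 110 0;10 33 304 110 0",
)

```text
time_s: 4.1
position: [0.5901, 0.3268, 0.1296]
tcp_rot: [[0.994, 0.112, -0.001], [0.112, -0.994, -0.001], [-0.001, 0.001, -1.0]]
force: [0.9, -0.8, -0.2]
opening: 0.315
grasp_force: 30.0
```

>>> drive_tool(
  deltas="10 0 0 -50 0;10 0 0 -90 0;10 0 0 -103 0;10 0 0 -107 0;10 0 0 -107 0;10 0 0 -107 0",
)

```text
time_s: 4.7
position: [0.5922, 0.3276, 0.0241]
tcp_rot: [[0.994, 0.111, 0.003], [0.111, -0.994, 0.001], [0.003, -0.001, -1.0]]
force: [0.2, 0.8, -0.4]
opening: 0.313
grasp_force: 30.0
```

>>> drive_tool(
  deltas="10 0 0 -3 0;10 0 0 -3 0;46 0 0 -3 0;46 0 0 -3 0;46 0 0 -3 0;46 0 0 20 0;46 0 0 60 0;46 0 0 90 0;46 0 0 90 0",
)

```text
time_s: 5.6
position: [0.5939, 0.3293, 0.1176]
tcp_rot: [[0.994, 0.113, 0.01], [0.113, -0.994, 0.004], [0.01, -0.002, -1.0]]
force: [0.8, -0.4, 0.6]
opening: 0.525
grasp_force: 0.0
```

Run:
```python
from h import *
s=imaging.capture("scene");t=imaging.capture("top")
p=np.hstack([cv2.resize(s[190:350,140:300],(560,560),interpolation=cv2.INTER_CUBIC)])
cv2.imwrite("pics/s1.png",p[:,:,::-1])
print(bot.read_state()["position"])
```

```text
[0.59071761 0.32805299 0.11315967]
```

View pics/s1.png

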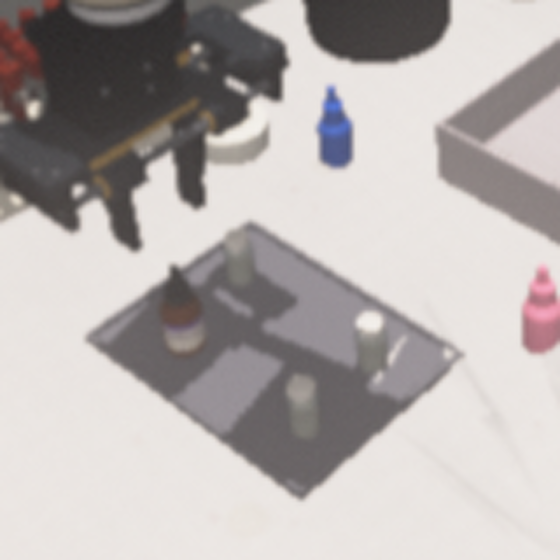

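The bottle stands upright in the tray (crop pixel 180,315), and the three vials there are still standing. Next, the vial at (472,314).

>>> drive_tool(
  deltas="46 -45 -5 0 0;46 -90 -10 0 0;46 -118 -14 0 0;46 -118 -14 0 0;46 -118 -14 -40 0;46 -118 -14 -40 0;46 -118 -14 -40 0",
)

```text
time_s: 6.4
position: [0.472, 0.3135, 0.0712]
tcp_rot: [[0.994, 0.112, -0.003], [0.112, -0.994, -0.001], [-0.004, 0.001, -1.0]]
force: [0.2, -0.1, 0.6]
opening: 0.524
grasp_force: 0.0
```

>>> drive_tool(
  deltas="46 0 0 -35 0;46 0 0 -58 0;46 0 0 -58 0;10 0 0 -58 0;10 0 0 -58 0;10 0 0 -58 0;10 0 0 -58 0;10 0 0 -58 0;10 0 0 -30 0;10 0 0 20 0;10 0 0 60 0;10 0 0 60 0",
)

```text
time_s: 7.6
position: [0.4764, 0.3157, 0.1384]
tcp_rot: [[0.994, 0.113, 0.012], [0.113, -0.994, 0.005], [0.012, -0.003, -1.0]]
force: [1.0, -0.1, -0.5]
opening: 0.235
grasp_force: 30.0
```

>>> drive_tool(
  deltas="10 6 -47 0 0;10 12 -94 0 0;10 18 -140 0 0;10 24 -187 0 0;10 30 -234 0 0;10 36 -280 0 0;10 42 -327 0 0;10 42 -327 0 0;10 42 -327 -45 0;10 42 -327 -45 0;10 42 -327 -45 0",
)

```text
time_s: 8.7
position: [0.513, -0.0121, 0.0867]
tcp_rot: [[0.994, 0.113, -0.004], [0.113, -0.994, 0.001], [-0.004, -0.002, -1.0]]
force: [-0.6, -0.3, 0.2]
opening: 0.236
grasp_force: 30.0
```

>>> drive_tool(
  deltas="10 0 0 -40 0;10 0 0 -64 0;10 0 0 -70 0;10 0 0 -73 0;10 0 0 -73 0;10 0 0 -73 0",
)

```text
time_s: 9.3
position: [0.5158, -0.0131, 0.0161]
tcp_rot: [[0.994, 0.113, 0.003], [0.113, -0.994, -0.001], [0.003, 0.001, -1.0]]
force: [0.8, -0.4, -0.8]
opening: 0.239
grasp_force: 30.0
```

>>> drive_tool(
  deltas="10 0 0 -2 0;10 0 0 -2 0;10 0 0 -2 0;40 0 0 -2 0;40 0 0 -2 0;40 0 0 -2 0;40 0 0 25 0;40 0 0 70 0;40 0 0 115 0;40 0 0 115 0",
)

```text
time_s: 10.3
position: [0.5187, -0.014, 0.1346]
tcp_rot: [[0.994, 0.113, 0.012], [0.113, -0.994, -0.003], [0.011, 0.004, -1.0]]
force: [0.3, -0.4, 0.7]
opening: 0.461
grasp_force: 0.0
```

>>> drive_tool(
  deltas="46 -5 43 0 0;46 -10 86 0 0;46 -15 129 0 0;46 -20 172 0 0;46 -25 215 0 0;46 -29 258 0 0;46 -29 258 0 0;46 -29 258 -40 0;46 -29 258 -60 0;46 -29 258 -60 0;46 -29 258 -60 0",
)

```text
time_s: 11.4
position: [0.4854, 0.2441, 0.069]
tcp_rot: [[0.994, 0.112, -0.002], [0.112, -0.994, -0.001], [-0.002, 0.0, -1.0]]
force: [-0.5, -0.0, -0.2]
opening: 0.531
grasp_force: 0.0
```

>>> drive_tool(
  deltas="46 0 0 -35 0;46 0 0 -55 0;46 0 0 -55 0;10 0 0 -55 0;10 0 0 -55 0;10 0 0 -55 0;10 0 0 -55 0;10 0 0 -55 0;10 0 0 -30 0;10 0 0 20 0;10 0 0 63 0;10 0 0 63 0",
)

```text
time_s: 12.6
position: [0.4897, 0.2462, 0.1382]
tcp_rot: [[0.994, 0.113, 0.012], [0.113, -0.994, 0.003], [0.013, -0.002, -1.0]]
force: [0.7, -0.1, -0.1]
opening: 0.241
grasp_force: 30.0
```

>>> drive_tool(
  deltas="10 16 -46 0 0;10 32 -92 0 0;10 48 -138 0 0;10 64 -185 0 0;10 81 -231 0 0;10 81 -231 0 0;10 81 -231 -45 0;10 81 -231 -90 0;10 81 -231 -110 0;10 81 -231 -117 0;10 81 -231 -117 0;10 81 -231 -117 0",
)

```text
time_s: 13.8
position: [0.5662, 0.0145, 0.0154]
tcp_rot: [[0.994, 0.113, -0.0], [0.113, -0.994, 0.0], [-0.0, -0.0, -1.0]]
force: [0.2, 0.3, 1.5]
opening: 0.238
grasp_force: 30.0
```

>>> drive_tool(
  deltas="40 0 0 -1 0;40 0 0 -1 0;40 0 0 -1 0;40 0 0 -1 0;40 0 0 25 0;40 0 0 70 0;40 0 0 115 0;40 0 0 115 0;40 0 0 140 0;40 -5 -40 140 0;50 -11 -85 140 0;50 -17 -130 140 0",
)

```text
time_s: 15.0
position: [0.5491, -0.1168, 0.1552]
tcp_rot: [[0.993, 0.114, -0.0], [0.114, -0.993, 0.0], [-0.0, -0.0, -1.0]]
force: [-0.3, 0.2, -0.1]
opening: 0.542
grasp_force: 0.0
```

>>> drive_tool(
  deltas="50 -6 -46 0 -0.1;50 -12 -92 0 -0.222;50 -19 -153 0 -0.222;50 -19 -153 0 -0.222;50 -19 -153 0 -0.222;50 -19 -153 0 -0.222",
)

```text
time_s: 15.6
position: [0.5299, -0.2677, 0.1548]
tcp_rot: [[0.994, -0.109, -0.002], [-0.109, -0.994, 0.002], [-0.002, -0.002, -1.0]]
force: [0.2, 1.0, -0.1]
opening: 0.574
grasp_force: 0.0
```

Run:
```python
from h import *
s=imaging.capture("scene");t=imaging.capture("top");cv2.imwrite("pics/top1.png",t[:,:,::-1])
p=np.hstack([cv2.resize(s[190:280,250:375],(500,360),interpolation=cv2.INTER_CUBIC),cv2.resize(s[240:340,150:290],(280,200))]) if 0 else None
b_=cv2.resize(t[195:305,255:360],None,fx=5.4,fy=5.4,interpolation=cv2.INTER_CUBIC)
c=cv2.resize(s[190:340,160:375],(269,188),interpolation=cv2.INTER_CUBIC)
o=np.zeros((b_.shape[0],b_.shape[1]+c.shape[1]-50,3),np.uint8);c=c[:,:219];o[:,:b_.shape[1]]=b_;o[:188,b_.shape[1]:]=c
cv2.imwrite("pics/p2.png",cv2.convertScaleAbs(o[:,:,::-1],alpha=1.2));print(o.shape,bot.read_state()["position"],bot.read_state()["time_s"])
```

```text
(594, 786, 3) [ 0.53032979 -0.2669019   0.15511598] 15.7
```

View pics/p2.png

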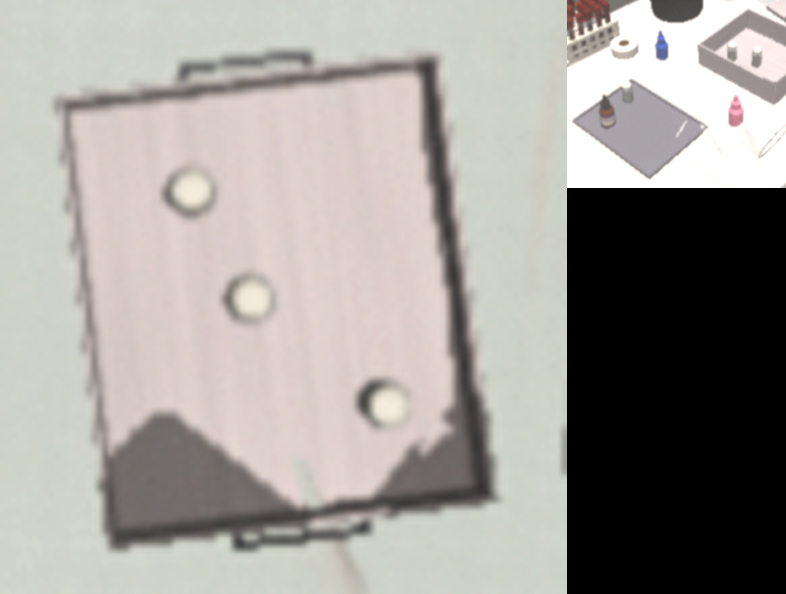

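Three vials stand upright in the box (crop pixels (191,190), (250,298), (388,404)). The bottle and the spare vial stand in the tray. I'll refine the box pose and use the placed vials to check the camera-to-arm offset.

Run:
```python
from h import *
c=lambda *p:(np.array(p,float)+.5)/5.4+[254.5,194.5]
quad(w(c((57,101),(436,58),(492,495),(110,547)),.058))
quad(w(c((70,105),(420,64),(480,491),(114,535)),.058))
print(w(c((250,298),(191,190),(388,404)),.048).round(1))
# handles: mid of end handles
print(w(c((246,62),(302,540)),.045).round(1))
# render model outline residual: gradient-based fit of outer rim
t=cv2.imread("pics/top1.png");g=cv2.cvtColor(t,cv2.COLOR_BGR2GRAY).astype(np.float32)
from scipy.optimize import minimize
from scipy.ndimage import map_coordinates
gs=g
def cost(q,pr=False):
    x,y,th=q[0],q[1],np.radians(q[2]);R=np.array([[np.cos(th),-np.sin(th)],[np.sin(th),np.cos(th)]])
    P=[]
    for hx,hy in((105,90),(101,86)):
        u=np.linspace(-1,1,120)
        loc=np.r_[np.c_[u*hx,0*u+hy],np.c_[u*hx,0*u-hy],np.c_[0*u+hx,u*hy],np.c_[0*u-hx,u*hy]]
        P.append(loc)
    loc=np.vstack(P)@R.T+[x,y];p=proj(np.c_[loc,np.full(len(loc),58.)])
    return map_coordinates(gs,[p[:,1],p[:,0]],order=1).mean()
best=min(((cost((x,y,th)),x,y,th) for x in np.arange(508,522,1) for y in np.arange(-30,-16,1) for th in np.arange(5,8.1,.5)))
r=minimize(cost,best[1:],method="Nelder-Mead");print(best,r.x,r.fun)
```

```text
c [514.2 -22.7  58. ] sides [205.2 176.1 201.9 175.9] x-yaw 6.74 y-yaw 96.9
c [514.9 -21.4  58. ] sides [197.5 162.6 197.6 168.2] x-yaw 6.63 y-yaw 96.56
[[514.9 -12.1  48. ]
 [564.9  15.   48. ]
 [465.8 -75.5  48. ]]
[[624.7 -10.9  45. ]
 [403.4 -35.7  45. ]]
(np.float32(117.65503), np.int64(518), np.int64(-18), np.float64(7.5)) [518.43409205 -18.09398706   7.22881918] 117.54310607910156
```

>>> drive_tool(
  deltas="40 0 -2 -45 0;40 0 -2 -90 0;40 0 -2 -120 0;40 0 -2 -129 0;40 0 -2 -129 0;0 0 -2 -129 0;0 0 -2 -129 0;0 0 -2 -129 0;0 0 -2 -129 0;0 0 -2 -129 0;0 0 -2 -129 0;0 0 -2 -129 0",
)

```text
time_s: 16.9
position: [0.5311, -0.2719, 0.0276]
tcp_rot: [[0.994, -0.109, 0.001], [-0.109, -0.994, -0.001], [0.002, 0.001, -1.0]]
force: [-1.1, -0.0, 6.4]
opening: 0.121
grasp_force: 30.0
```

>>> drive_tool(
  deltas="0 0 0 20 0;0 0 0 55 0;0 0 0 90 0;0 0 0 120 0;0 -3 40 120 0.05;0 -6 80 120 0.1;0 -9 120 120 0.15;0 -11 160 120 0.2;0 -14 200 120 0.223;0 -16 247 120 0.223;0 -16 247 120 0.223;0 -16 247 120 0.223",
)

```text
time_s: 18.1
position: [0.514, -0.0228, 0.1462]
tcp_rot: [[0.993, 0.116, -0.001], [0.116, -0.993, 0.0], [-0.001, -0.0, -1.0]]
force: [-0.3, -0.5, -2.5]
opening: 0.124
grasp_force: 30.0
```

>>> drive_tool(
  deltas="0 0 0 0 0;0 0 0 0 0",
)

```text
time_s: 18.3
position: [0.5149, -0.0254, 0.1465]
tcp_rot: [[0.994, 0.112, 0.0], [0.112, -0.994, -0.0], [0.0, 0.0, -1.0]]
force: [-0.2, -0.5, -1.6]
opening: 0.124
grasp_force: 30.0
```

Run:
```python
from h import *
t=imaging.capture("top");s=imaging.capture("scene")
t=cv2.resize(t[180:320,240:375],None,fx=4.2,fy=4.2,interpolation=cv2.INTER_CUBIC)
o=np.zeros((588,790,3),np.uint8);o[:,:567]=t
c=cv2.resize(s[140:290,240:400],(223,209));o[:209,567:]=c
cv2.imwrite("pics/p3.png",cv2.convertScaleAbs(o[:,:,::-1],alpha=1.2));q=bot.read_state();print(q["position"],q["opening"],q["force"],q["moment"],q["tcp_rot"])
```

```text
[ 0.51480126 -0.02535788  0.14645523] 0.12597626466768 [ 0.55662245 -0.32646116 -2.65690706] [-0.0044712   0.01202186 -0.04058412] [[ 9.93768273e-01  1.11465765e-01  4.24934793e-05]
 [ 1.11465767e-01 -9.93768273e-01 -5.09076878e-05]
 [ 3.65542072e-05  5.53270133e-05 -9.99999998e-01]]
```

View pics/p3.png

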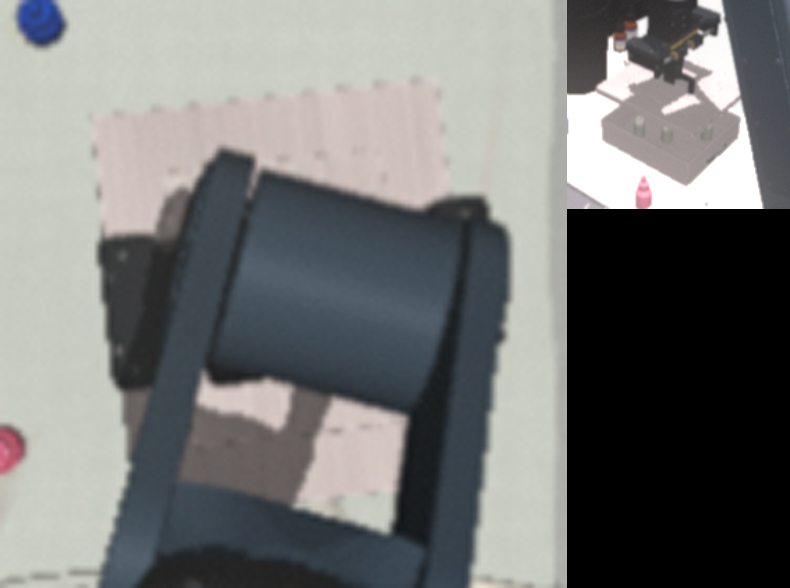

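The lid is held level over the box. Its back corners show at crop (92,118) and (435,80), and the front edge at (315,503)–(397,490). I'll work out its offset in the tool frame.

Run:
```python
from h import *
c=lambda *p:(np.array(p,float)+.5)/4.2+[239.5,179.5]
P=w(c((92,118),(435,80),(315,503),(397,490)),.1355)
d=P[1]-P[0];print(P.round(1),"yaw",np.degrees(np.arctan2(d[1],d[0])).round(2)+90)
th=np.radians(6.4);R=np.array([[np.cos(th),-np.sin(th)],[np.sin(th),np.cos(th)]])
print(((P[:,:2]-[514.8,-25.4])@R).round(1))
```

```text
[[ 611.9   81.7  135.5]
 [ 632.6 -107.5  135.5]
 [ 401.7  -39.5  135.5]
 [ 408.4  -84.2  135.5]] yaw 6.230000000000004
[[ 108.4   95.6]
 [ 107.9  -94.7]
 [-114.    -1.4]
 [-112.3  -46.6]]
```

>>> drive_tool(
  deltas="0 2 2 0 0.002;0 2 2 -30 0.002;0 2 2 -50 0.002;0 2 2 -56 0.002;0 2 2 -56 0.002;0 2 2 -56 0.002;0 2 2 -56 0.002;0 2 2 -56 0.002",
)

```text
time_s: 19.2
position: [0.5173, -0.0222, 0.0915]
tcp_rot: [[0.993, 0.116, 0.002], [0.116, -0.993, -0.0], [0.002, 0.001, -1.0]]
force: [-0.2, -0.1, -2.2]
opening: 0.125
grasp_force: 30.0
```

>>> drive_tool(
  deltas="0 0 0 -3 0;0 0 0 -6 0;0 0 0 -9 0;0 0 0 -11 0;0 0 0 -11 0;0 0 0 -11 0",
)

```text
time_s: 19.8
position: [0.5166, -0.0221, 0.0794]
tcp_rot: [[0.993, 0.116, -0.0], [0.116, -0.993, 0.0], [-0.0, -0.0, -1.0]]
force: [-0.5, 0.4, -1.3]
opening: 0.124
grasp_force: 30.0
```

>>> drive_tool(
  deltas="0 0 0 -2 0;0 0 0 -4 0;0 0 0 -6 0;0 0 0 -7 0;0 0 0 -7 0;0 0 0 -7 0",
)

```text
time_s: 20.4
position: [0.5167, -0.0221, 0.0736]
tcp_rot: [[0.993, 0.116, 0.001], [0.116, -0.993, -0.0], [0.001, 0.0, -1.0]]
force: [-2.0, -0.3, 7.1]
opening: 0.127
grasp_force: 30.0
```

>>> drive_tool(
  deltas="40 0 0 0 0;40 0 0 0 0;40 0 0 0 0;40 0 0 0 0;40 0 0 40 0;40 0 0 85 0;40 0 0 120 0;40 0 -45 120 0;40 0 -90 120 0;40 0 -135 120 0;40 0 -180 120 0;40 0 -220 120 0",
)

```text
time_s: 21.6
position: [0.5164, -0.2443, 0.1925]
tcp_rot: [[0.993, 0.115, 0.0], [0.115, -0.993, -0.0], [0.0, 0.0, -1.0]]
force: [0.9, 1.1, 0.1]
opening: 0.457
grasp_force: 0.0
```

>>> drive_tool(
  deltas="40 0 0 0 0;40 0 0 0 0;40 0 0 0 0",
)

```text
time_s: 21.9
position: [0.516, -0.2409, 0.1921]
tcp_rot: [[0.993, 0.116, -0.001], [0.116, -0.993, 0.001], [-0.001, -0.002, -1.0]]
force: [0.1, -0.2, -0.3]
opening: 0.461
grasp_force: 0.0
```

Run:
```python
from h import *
t=imaging.capture("top");s=imaging.capture("scene")
t=cv2.resize(t[180:320,145:365],None,fx=2,fy=2,interpolation=cv2.INTER_CUBIC)
c=cv2.resize(s[150:320,150:400],(750,510),interpolation=cv2.INTER_CUBIC)
o=np.zeros((590,750,3),np.uint8);o[:310]=c[100:410];o[310:590,:440]=t
cv2.imwrite("pics/p4.png",cv2.convertScaleAbs(o[:,:,::-1],alpha=1.1));q=bot.read_state();print(q["position"],q["opening"],q["time_s"])
```

```text
[ 0.51638412 -0.24044791  0.19239466] 0.4590413391307551 22.0
```

View pics/p4.png

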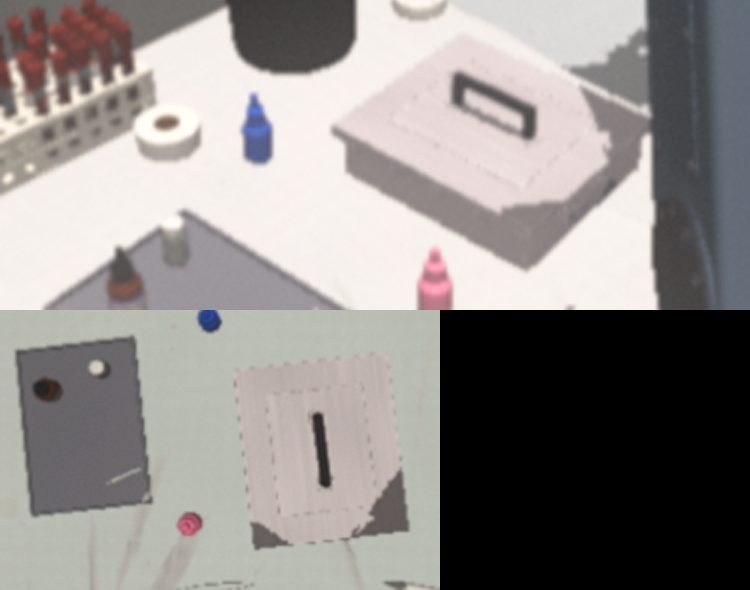

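The lid sits square and fully down: contact was felt at the expected height, and the handle in the top view lies along the box. The bottle and the spare vial are upright in the tray, so I'm handing in.

```bash
python3 -c "
from rig import bot
print(bot.hand_in())"
```

```text
the job is handed in; nothing more can be done
None
```

Job handed in at about 22 s: three vials stand upright in the closed box with its lid fully down, the dropper bottle and spare vial stand upright in the stock tray, and nothing else on the bench was touched.

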